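# Load the wax melter

## Robot

A 6-joint arm with a two-finger parallel gripper is mounted at the origin on the work surface. World frame = base frame: x ahead of the robot, y to its left, z up, the work surface at z = 0. Lengths are in mm, angles in rad, forces in N, time in s.
With the tool pointing down it reaches from about 275 to 1000 mm from the base axis. Payload 8.4 kg.
Tool frame: the origin (TCP) lies on the centre line of the jaws, within the pads' length; the fingertips stand r.tip_reach ahead of it and the grasp point (between the pads) lies 11 mm behind it (r.tip_reach is the distance from the TCP to the fingertips, in mm); z points along the fingers, y is the line along which they close (so a half turn about z gives the same grasp; the last joint's range is limited). The gripper opens to 85 mm and grips with 20 to 120 N. Pads are 22 mm wide; open, the fingers measure 114 mm over their backs; the gripper's body (76 mm by 85 mm) begins 54 mm behind the grasp point. The pads swing forward as they close: fully open they stand 13 mm farther back than shut.
Start: joints at [1.233, 0.353, 1.633, -0, 1.155, -0.002], TCP at [205.951, 590.095, 239.281] pointing down, gripper open.
Joint ranges: [-2.63, 2.63], [-0.92, 2.1], [0.06, 2.66], [-1.3, 4.44], [0, 2.69], [-3.02, 3.02]. Speed limits (rad/s): [2.22, 2.22, 2.79, 3.14, 3.14, 3.14].

## Interface

Orientations are given as [roll, pitch, yaw] about the fixed x, y, z axes, in that order (R = Rz(yaw) Ry(pitch) Rx(roll)).
In Python, from rig import r gives the robot as it stands.
- The arm moves only by the tool carry_out, never from a script. Its argument "targets" is a list of rows, each an object with "dp": the shift along the tool's x, y, z in mm, a list of three; "yaw": the turn about the tool's z in degrees. A call has 1 to 12 rows; each row is the pose to reach, as a shift and turn from the pose commanded when the call began, along the tool's axes at that moment; what a row does not reach only later rows make up. A row lasts 1/8 s, in which the tool goes at most 62.5 mm and 10.7 degrees, less where a joint would pass 70% of its speed; a pose out of reach is approached as far as the arm can. A call with a gripper value outside its range is refused whole. "fingers" is the opening, from -1 (shut) to 1 (fully open), so that 0 is half open, set as the call begins (left out, the last holds). The fingers move at their own pace and stop on an object; "grip_force" is the grip in N (left out, the last holds). Time passes only in rows, so rows that repeat a pose let the fingers close. It gives the time, the measured TCP pose, the force, the opening and the grip force at its end, in the units of the state.
- r.sense(): the state, without advancing time (a new reading comes with each control period).
- r.grab_frame(name): name is "scene" or "side" or "wrist"; returns the picture (420x560x3 uint8, red, green, blue); there is no depth.
- r.get_calibration(name): a dict with "fx", "fy", "cx", "cy" (pixels), "rvec" (rotation vector, rad) and "tvec" (3), from world to camera coordinates, as OpenCV has them. Camera axes: x right, y down, z forward; pixel columns grow to the right and rows downward; lengths in mm; the calibration is good to about 2 mm. A picture is of the moment at which its call begins: read the wrist's pose just before it. get_calibration takes no time and is no camera call; for the wrist camera it gives the pose at the moment of the call.
- r.sign_off(): hands the job in; it is judged then, once.
The state is a dict: "clock": time; "qpos": joint angles; "qvel": joint speeds; "joint_efforts": joint torques, N m; "eef_pos": TCP position; "tcp_rot": TCP orientation; "contact_force": force on the tool from outside, world axes, zero at the start; "wrist_torque": the same for the moment, N m; "opening": opening from 0.0 (shut) to 1.0 (fully open); "grasp_force": force on a finger pad.
Only numpy, scipy, OpenCV 4.12 (cv2) and the standard library are available. Lean on these libraries where they do the work, as an engineer would, in place of code of your own. Each camera call takes 0.05 s, during which the arm holds its last target. There are 200 camera calls.

## Task

Prise the melter's cover open by lifting its front lip with the blade of the scraper knife, and drop every amber wax stick on the bench through the funnel so that it lies down in the well. Finish with the cover fully shut and the knife lying on its cork mat, and do not disturb the bust, the jar or the bowl.

Things in the scene. Friction and masses are not known exactly. Their poses are not given: they have to be found in the camera images.
- feeder: Green bench wax melter (cold, bolted down), casing 110 x 110 mm, 172 mm high. Origin: centre of its underside, z up, x from its front (with the dial, roughly facing the robot) to the hinge at the back. Its open top is a funnel, 102 mm wide at the rim, narrowing to the well: a slot 80 mm long (x) by 27 mm wide (y) in the middle, from 122 mm height to a floor at 6 mm. Sticks lie in it along x, stacked.
- well_mouth (a point): Centre of the well's slot-shaped mouth at the bottom of the funnel, 122 mm above the feeder's underside; axes as the feeder's.
- pry_gap (a point): Middle of the pry gap's front edge, on the front of the melter, at height 167.5 mm and 73 mm in front of the feeder's centre. The gap is 13 mm high (161 to 174 mm above the bench), 18 mm deep (then the casing wall) and 110 mm wide: below is a fixed steel ledge, above is the projecting front lip of the closed cover. Axes as the feeder's.
- cover (a joint): Angle of the cover over the funnel, rad: 0 shut, 1.85 fully open (leaning back past upright, at its stop). Flat aluminium sheet 128 mm (front to back) x 110 mm x 5 mm with a yellow patch, no handle, with a stiff hinge along its back edge: it stays at whatever angle it is left; about 2 N at the lip moves it.
- cover_lip (a point): Middle of the cover's front edge, on its underside; 128 mm from the hinge; moves with the cover. With the cover shut it is 174 mm above the bench.
- cover_hinge (a point): Middle of the cover's hinge line (along feeder y), on its underside, 55 mm behind the feeder's centre, at height 174 mm.
- knife_grip (a point): Centre of the red handle (95 x 22 x 22 mm, 90 g in all) of a scraper knife lying on the cork mat; x points along the handle to the blade's tip, z up when it lies as found, with the handle's middle 11 mm above the bench.
- knife_tip (a point): Middle of the tip of the knife's flat steel blade, 122.5 mm from the handle's centre along its x. The blade projects 75 mm from the handle, 36 mm wide and 3 mm thick, level with the handle's middle.
- knife_mat: Cork mat, 230 (its x) x 150 mm, 1 mm thin and flat on the bench, on which the knife lies at first. Origin at its centre. It lies left or right of the melter, the paper on the other side.
- bust_center (a point): Half-way up a white plaster bust on a 70 mm wooden foot, 150 mm high. Bystander.
- jar_center (a point): Half-way up an amber glass jar, 64 mm across and 90 mm high. Bystander.
- bowl_center (a point): Half-way up a blue mixing bowl, 110 mm across and 60 mm high. Bystander.
- stick0_center (a point): Centre of an amber wax stick, a hexagonal bar 66 mm long (its x) and 20 mm across its flats, about 25 g, lying on a flat on the sheet of white paper at first; None when absent.
- stick1_center (a point): Centre of an amber wax stick, a hexagonal bar 66 mm long (its x) and 20 mm across its flats, about 25 g, lying on a flat on the sheet of white paper at first; None when absent.
- stick2_center (a point): Centre of an amber wax stick, a hexagonal bar 66 mm long (its x) and 20 mm across its flats, about 25 g, lying on a flat on the sheet of white paper at first; None when absent.
- stick3_center (a point): Centre of an amber wax stick, a hexagonal bar 66 mm long (its x) and 20 mm across its flats, about 25 g, lying on a flat on the sheet of white paper at first; None when absent.
- stick4_center (a point): Centre of an amber wax stick, a hexagonal bar 66 mm long (its x) and 20 mm across its flats, about 25 g, lying on a flat on the sheet of white paper at first; None when absent.
Things that resemble listed ones, but are neither listed nor needed, are in the scene too. What is shaped like the part that bears stick0_center but black is not meant. Of the things that look like the part that bears knife_grip, the smaller one is meant.

How it is judged:
By the outcome, as a careful person would: the job done as asked, in the order asked, and still so for the second after the job is handed in, with the robot touching nothing.
Of stick0, stick1, stick2, stick3, stick4 only 3 to 5 are there at a start; the rules pass over those that are not, and their reading is None.
At some moment in a run one of stick0, stick1, stick2, stick3, stick4 may be knocked a few centimetres aside while the robot is not near it.
It also fails if it takes over 210 s, if anything falls off the work surface, if the arm or the gripper's body presses on something with over 40 N, if the wrist force passes 120 N, or if a joint passes its speed limit or range.

## Working session

There is one attempt and no reset: what is moved stays moved. The work goes in short steps, Python scripts to look and compute and a tool call to move; the robot and the scene stay as the last step left them, time stands still between calls to the robot, and variables do not carry over. Pictures are saved under pics/ and viewed, at most 14 in all, crops included, and the job is handed in when it is done.

Besides the shell and the picture viewer there is one more tool, called after ">>>" as a command line: name --argument value ..., lists and objects as JSON in quotes. carry_out: Moves the arm, as the interface text tells. Its arguments: {"type":"object","properties":{"targets":{"type":"array","items":{"type":"object","properties":{"dp":{"type":"array","items":{"type":"number"}},"yaw":{"type":"number"}}}},"fingers":{"type":"number"},"grip_force":{"type":"number"}},"required":["targets"]}

```bash
ls; mkdir -p pics; python3 - <<'E'
from rig import r
import cv2
print(r.tip_reach, r.sense())
for n in ("scene","side"):
    f=r.grab_frame(n); cv2.imwrite(f"pics/{n}0.png",cv2.resize(f[:,:,::-1],(800,600),interpolation=cv2.INTER_CUBIC)); print(n,r.get_calibration(n))
print(r.get_calibration("wrist"))
E
```

```text
pics
8.0 {'clock': 0.0, 'qpos': array([ 1.23259275e+00,  3.53656377e-01,  1.63416434e+00,  3.68631877e-05,
        1.15517853e+00, -2.38352063e-03]), 'qvel': array([-0.00128916, -0.00085148,  0.00162388,  0.00022953,  0.00120756,
       -0.00095016]), 'joint_efforts': array([-2.35844709e-03, -6.05247903e+01, -3.42059791e+01, -1.57502209e-04,
        9.34442942e-03,  1.43244597e-05]), 'eef_pos': array([205.78636245, 589.64573519, 238.54360451]), 'tcp_rot': array([-3.14018615e+00, -3.70564834e-05,  2.80575766e+00]), 'contact_force': array([ 0.39211572, -0.77126471,  0.8084074 ]), 'wrist_torque': array([-0.01419453,  0.0524835 , -0.01482466]), 'grasp_force': 0.0, 'opening': 1.000940174479381}
scene {'fx': 437.8221896359575, 'fy': 437.8221896359575, 'cx': 276.72143610832626, 'cy': 210.76450729471327, 'rvec': array([ 2.21931874,  0.97993502, -0.37477326]), 'tvec': array([-436.33110106, -213.6473118 , 1744.04475465])}
side {'fx': 453.06164073196504, 'fy': 453.06164073196504, 'cx': 279.38015567639155, 'cy': 214.20856711892762, 'rvec': array([ 2.27922344, -0.13559205,  0.04393958]), 'tvec': array([-583.08046356,  180.87200853, 1512.48748606])}
{'fx': 322.91048752612505, 'fy': 322.91048752612505, 'cx': 275.6942970299008, 'cy': 204.60443344704439, 'rvec': array([-2.34863886, -1.66927642, -0.25384846]), 'tvec': array([-624.58188184,  -39.57800115,  379.29344986])}
```

View pics/scene0.png

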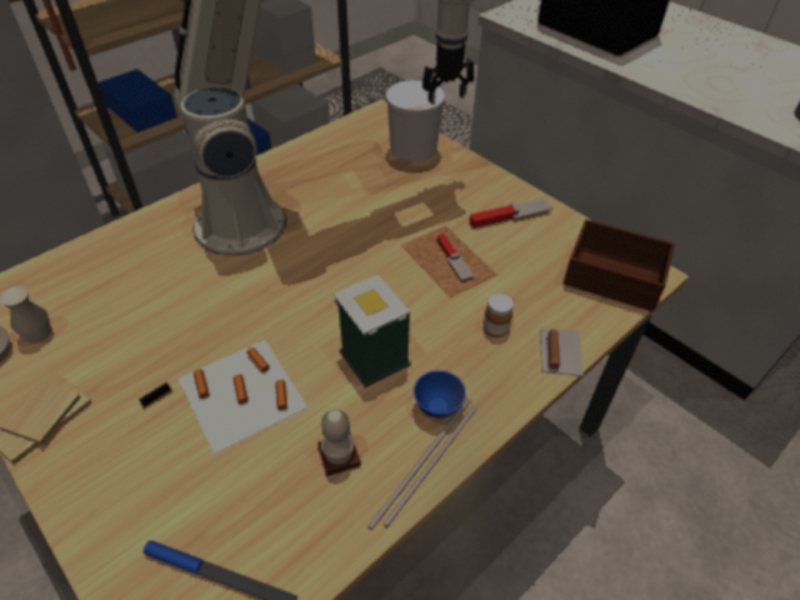

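View pics/side0.png

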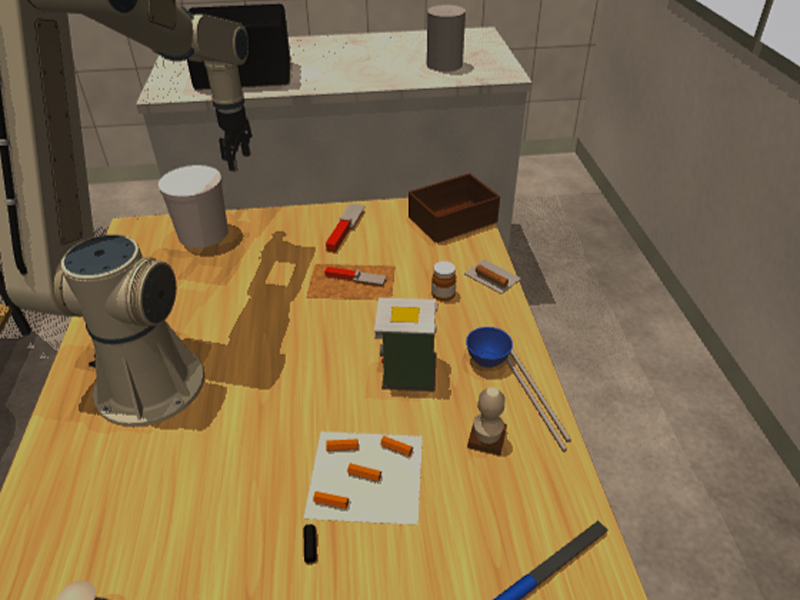

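The scene picture shows four orange sticks on the white paper at (201,383), (240,388), (258,359), (281,394), with a black stick at (155,395). A brownish stick lies on a grey sheet at (554,348). There are two red knives: a small one on the cork mat at (455,258) and a larger one at (510,213). I'll rectify these areas onto the bench plane to check them and read off positions.

```bash
cat > h.py <<'E'
from rig import r
import numpy as np, cv2
def cam(n):
    c=r.get_calibration(n); K=np.array([[c['fx'],0,c['cx']],[0,c['fy'],c['cy']],[0,0,1]])
    return K,cv2.Rodrigues(np.array(c['rvec']))[0],np.array(c['tvec'])
def toz(C,px,z):
    K,R,t=C; px=np.atleast_2d(px).astype(float)
    d=(R.T@np.linalg.inv(K)@np.c_[px,np.ones(len(px))].T).T; o=-R.T@t
    return o+d*((z-o[2])/d[:,2])[:,None]
def proj(C,P):
    K,R,t=C; q=(K@(R@np.atleast_2d(P).T+t[:,None])).T; return q[:,:2]/q[:,2:]
def tri(C1,p1,C2,p2):
    X=cv2.triangulatePoints(C1[0]@np.c_[C1[1],C1[2]],C2[0]@np.c_[C2[1],C2[2]],np.array(p1,float),np.array(p2,float)); return X[:3]/X[3]
def rect(img,C,z,x0,x1,y0,y1,s):
    """top-down: up=+x, left=+y; s px/mm; pixel (u,v)-> x=x1-v/s, y=y1-u/s"""
    W=np.array([[x1,y1],[x1,y0],[x0,y0],[x0,y1]],float)
    src=proj(C,np.c_[W,[z]*4]).astype(np.float32); w,h=int((y1-y0)*s),int((x1-x0)*s)
    H=cv2.getPerspectiveTransform(src,np.array([[0,0],[w,0],[w,h],[0,h]],np.float32))
    return cv2.warpPerspective(img,H,(w,h),flags=cv2.INTER_CUBIC)
E
python3 - <<'E'
from h import *
S=cam('scene');D=cam('side'); k=.7
for n,a,b in [('knife handle',(447,245),(341,272)),('bigknife',(492,216),(339,235)),('brown',(554,348),(491,273)),('cover patch',(371,302),(405,314)),('jar',(498,315),(444,281)),('bowl',(440,393),(489,347)),('bust',(337,440),(489,418))]:
    print(n,tri(S,np.array(a)*k,D,np.array(b)*k).T.round())
for n in((342,445),(397,446),(364,472),(331,499),(310,543)): print(toz(D,np.array(n)*k,10).round())
E
```

```text
knife handle [[463. 354.  14.]]
bigknife [[465. 531.  18.]]
brown [[873. 281.  22.]]
cover patch [[598. -28. 177.]]
jar [[734. 243.  42.]]
bowl [[797. -15.  42.]]
bust [[ 747. -247.   63.]]
[[ 439. -239.   10.]]
[[ 554. -256.   10.]]
[[ 480. -312.   10.]]
[[ 412. -366.   10.]]
[[ 370. -454.   10.]]
```

```bash
python3 - <<'E'
from h import *
fs=r.grab_frame('side')[:,:,::-1]; fc=r.grab_frame('scene')[:,:,::-1]; S=cam('scene');D=cam('side')
def g(im,step,s):
    for i in range(0,im.shape[1],int(step*s)): cv2.line(im,(i,0),(i,4),(0,255,0),1)
    for i in range(0,im.shape[0],int(step*s)): cv2.line(im,(0,i),(4,i),(0,255,0),1)
    return im
A=g(rect(fs,D,20,370,610,-410,-210,2),20,2)   # 400x480
B=g(rect(fs,D,12,380,630,290,490,2)[:480],20,2) 
B2=g(rect(fs,D,179,490,690,-130,70,2),20,2)
top=np.hstack([A,B[:480]])
cv2.imwrite('pics/r1.png',top)
C=np.hstack([g(rect(fs,D,179,520,720,-130,70,2),20,2),g(rect(fc,S,179,520,720,-130,70,2),20,2)])
d=cv2.resize(fs[175:205,320:370],(400,200),interpolation=cv2.INTER_CUBIC)
e=cv2.resize(fs[130:205,220:280],(400,200)) 
e=cv2.resize(fs[140:215,210:320],(400,200),interpolation=cv2.INTER_CUBIC)
cv2.imwrite('pics/r2.png',np.vstack([C,np.hstack([d,e])]))
E
```

```text
(no output)
```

View pics/r1.png

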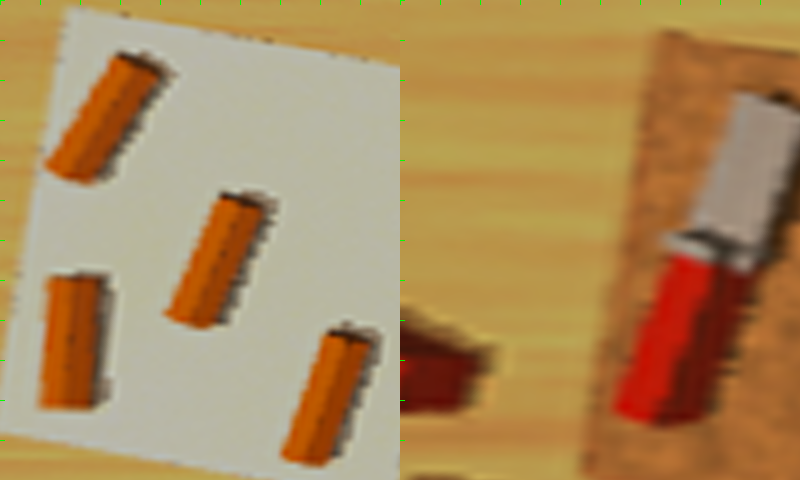

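View pics/r2.png

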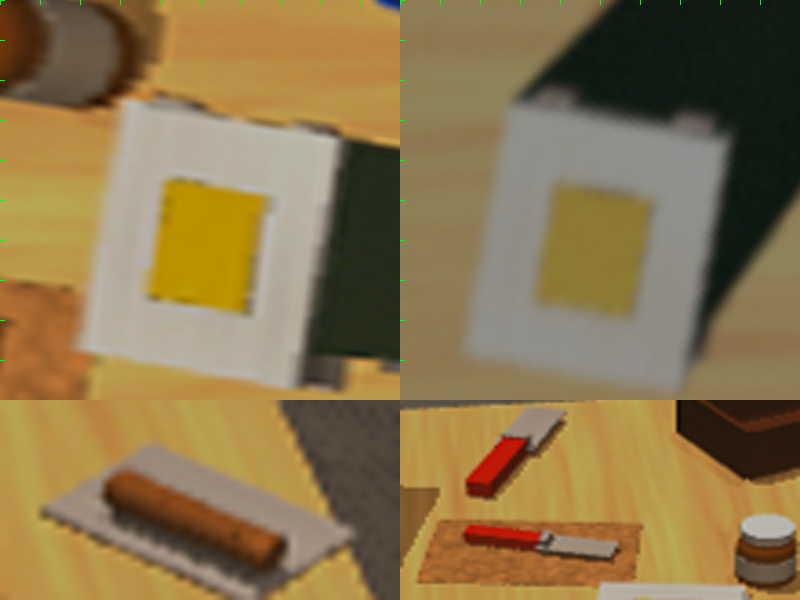

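The decoys are now clear:
- **Stick on the grey sheet** (scene 554,348): it is round and brown, so it isn't one of the hexagonal amber bars.
- **Black stick** (scene 155,395): excluded by colour.
- **Knife:** the one meant is the smaller, lying on the cork mat (side 355,275). The larger one at (345,228) lies off the mat.

Next I'll work out the moves.

```bash
cat >> h.py <<'E'
from scipy.spatial.transform import Rotation as Ro
def st():
    s=r.sense(); return np.array(s['eef_pos']),Ro.from_euler('xyz',s['tcp_rot']),s
def to(p,yawdeg):
    """shift in tool axes + yaw turn to reach world p, tool yaw (deg)"""
    e,R,s=st(); y=np.degrees(s['tcp_rot'][2]); d=(yawdeg-y+90)%180-90
    print('dp',R.inv().apply(np.array(p)-e).round(1),'yaw',round(-d,1),'q6',round(float(s['qpos'][5]),2),'pos',e.round(1),'y',y.round(1))
E
python3 - <<'E'
from h import *
C=cam('wrist'); e,R,s=st(); o=-C[1].T@C[2]; print(o, R.inv().apply(o-e), R.inv().apply(C[1].T[:,2]))
to((450,350,240),164)
E
```

```text
[134.04214504 615.55321604 372.71830201] [  76.28907327    0.50818986 -133.87957252] [-2.99848653e-01 -4.75451693e-04  9.53986666e-01]
dp [-309.5 -146.    -1. ] yaw -3.2 q6 -0.0 pos [205.9 589.8 238.8] y 160.8
```

>>> carry_out --targets '[{"dp": [-60, -28, 0], "yaw": -1}, {"dp": [-120, -56, 0], "yaw": -3}, {"dp": [-180, -84, 0], "yaw": -3}, {"dp": [-240, -112, 0], "yaw": -3}, {"dp": [-310, -146, 0], "yaw": -3}, {"dp": [-310, -146, 0], "yaw": -3}, {"dp": [-310, -146, 0], "yaw": -3}, {"dp": [-310, -146, 0], "yaw": -3}, {"dp": [-310, -146, 0], "yaw": -3}]' --fingers 0.0

```text
clock: 1.32
eef_pos: [449.7, 350.9, 239.2]
tcp_rot: [-3.142, -0.0, 2.859]
contact_force: [-1.2, 0.5, -0.7]
opening: 0.502
grasp_force: 0.0
```

```bash
python3 - <<'E'
from h import *
C=cam('wrist'); e,R,s=st(); f=r.grab_frame('wrist')[:,:,::-1]; print(e,s['tcp_rot'])
a=rect(f,C,22,380,630,270,430,2.4)
cv2.imwrite('pics/w1.png',np.hstack([cv2.resize(f,(400,300)),cv2.resize(a,(384,600))[0:300]])) 
cv2.imwrite('pics/w1.png',np.hstack([np.vstack([cv2.resize(f,(416,312)),np.zeros((288,416,3),np.uint8)]),a]))
E
```

```text
[449.72378897 350.92520657 239.22547718] [-3.14156629e+00 -2.76971743e-04  2.85949651e+00]
```

View pics/w1.png

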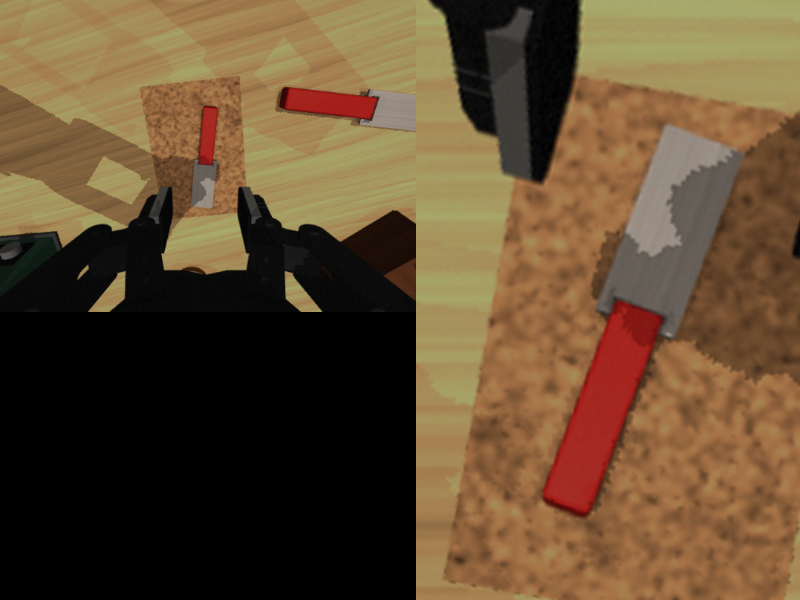

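The wrist view shows the knife's handle centre at about rectified pixel (603,407) and the blade tip at (703,138). That puts the handle centre at (460,352) with yaw −20.3°.

```bash
python3 -c "
from h import *
to((470,348.5,60),159.7);to((470,348.5,12.5),159.7)"
```

```text
dp [-20.2   3.3 179.2] yaw 4.1 q6 -0.63 pos [449.7 350.9 239.2] y 163.8
dp [-20.2   3.3 226.7] yaw 4.1 q6 -0.63 pos [449.7 350.9 239.2] y 163.8
```

>>> carry_out --targets '[{"dp": [-10, 2, 50], "yaw": 2}, {"dp": [-20, 3, 100], "yaw": 4}, {"dp": [-20, 3, 150], "yaw": 4}, {"dp": [-20, 3, 190], "yaw": 4}, {"dp": [-20, 3, 210], "yaw": 4}, {"dp": [-20, 3, 220], "yaw": 4}, {"dp": [-20, 3, 226.5], "yaw": 4}, {"dp": [-20, 3, 226.5], "yaw": 4}]'

```text
clock: 2.38
eef_pos: [471.0, 347.8, 13.5]
tcp_rot: [3.141, 0.001, 2.788]
contact_force: [0.5, 0.7, 0.5]
opening: 0.504
grasp_force: 0.0
```

>>> carry_out --targets '[{"dp": [0, 0, 0]}, {"dp": [0, 0, 0]}, {"dp": [0, 0, 0]}, {"dp": [0, 0, 0]}, {"dp": [0, 0, 0]}, {"dp": [0, 0, 0]}]' --fingers -1 --grip_force 90

```text
schema error: expected keys dp, yaw
```

>>> carry_out --targets '[{"dp": [0, 0, -20]}, {"dp": [0, 0, -50]}, {"dp": [0, 0, -110]}, {"dp": [0, 0, -170]}, {"dp": [0, 0, -230]}, {"dp": [0, 0, -230]}, {"dp": [0, 0, -230]}]'

```text
schema error: expected keys dp, yaw
```

>>> carry_out --targets '[{"dp": [0, 0, 0], "yaw": 0}, {"dp": [0, 0, 0], "yaw": 0}, {"dp": [0, 0, 0], "yaw": 0}, {"dp": [0, 0, 0], "yaw": 0}, {"dp": [0, 0, 0], "yaw": 0}, {"dp": [0, 0, 0], "yaw": 0}]' --fingers -1 --grip_force 90

```text
clock: 3.12
eef_pos: [471.2, 347.8, 14.1]
tcp_rot: [3.14, 0.001, 2.788]
contact_force: [-1.1, -0.9, 7.6]
opening: 0.232
grasp_force: 88.7
```

>>> carry_out --targets '[{"dp": [0, 0, -20], "yaw": 0}, {"dp": [0, 0, -60], "yaw": 0}, {"dp": [0, 0, -120], "yaw": 0}, {"dp": [0, 0, -180], "yaw": 0}, {"dp": [0, 0, -225], "yaw": 0}, {"dp": [0, 0, -225], "yaw": 0}, {"dp": [0, 0, -225], "yaw": 0}]'

```text
clock: 4.0
eef_pos: [470.2, 347.1, 238.2]
tcp_rot: [3.141, 0.0, 2.788]
contact_force: [-0.6, -0.7, -1.9]
opening: 0.233
grasp_force: 88.2
```

```bash
python3 -c "
from h import *
# rough feeder: front centre of cover ~(535,-21), yaw -10
u=np.array([np.cos(np.radians(-10)),np.sin(np.radians(-10))])
F=np.array([535,-21]); p=F-u*260
print(p); to((*p,300),170); print(r.sense()['contact_force'],r.sense()['grasp_force'])"
```

```text
[278.94998422  24.14852619]
dp [  67.7 -369.1  -61.9] yaw -10.2 q6 -0.58 pos [470.2 347.1 238.2] y 159.8
[-0.60813515 -0.74762046 -1.85606573] 88.18055748939514
```

```bash
python3 -c "
from h import *
to((636,-38,330),170)"
```

```text
dp [-288.8 -303.9  -91.8] yaw -10.2 q6 -0.58 pos [470.2 347.1 238.2] y 159.8
```

>>> carry_out --targets '[{"dp": [0, 0, -50], "yaw": 0}, {"dp": [-40, -40, -92], "yaw": -5}, {"dp": [-80, -84, -92], "yaw": -10}, {"dp": [-120, -126, -92], "yaw": -10}, {"dp": [-160, -168, -92], "yaw": -10}, {"dp": [-200, -210, -92], "yaw": -10}, {"dp": [-240, -252, -92], "yaw": -10}, {"dp": [-289, -304, -92], "yaw": -10}, {"dp": [-289, -304, -92], "yaw": -10}, {"dp": [-289, -304, -92], "yaw": -10}, {"dp": [-289, -304, -92], "yaw": -10}, {"dp": [-289, -304, -92], "yaw": -10}]'

```text
clock: 5.5
eef_pos: [636.1, -36.4, 329.8]
tcp_rot: [3.141, -0.0, 2.965]
contact_force: [-0.3, -0.2, -0.3]
opening: 0.233
grasp_force: 88.4
```

```bash
python3 - <<'E'
from h import *
C=cam('wrist'); e,R,s=st(); f=r.grab_frame('wrist')[:,:,::-1]; print(e,s['tcp_rot'],s['clock'])
a=rect(f,C,179,520,690,-120,70,2.6)
cv2.imwrite('pics/w2.png',np.hstack([cv2.resize(f[::-1,::-1],(306,230)),np.zeros((230,0,3),np.uint8)]) if 0 else a); cv2.imwrite('pics/w2raw.png',f)
E
```

```text
[636.14000058 -36.38310017 329.78301892] [ 3.14141658e+00 -3.11252197e-04  2.96461966e+00] 5.5
```

View pics/w2.png

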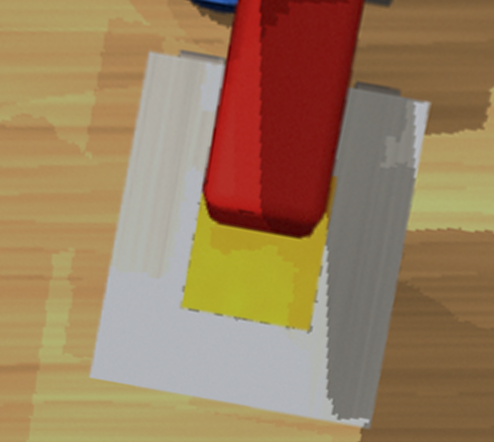

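The rectified top view shows the cover's corners at (90,377), (368,427), (150,50) and (430,102). That puts the melter's centre at (607,−31.4) with yaw −10.4° and the middle of the lip at (535,−18).

```bash
python3 -c "
from h import *
to((396.7,7.5,330),169.6);to((396.7,7.5,171),169.6)"
```

```text
dp [ 2.436e+02  1.100e+00 -1.000e-01] yaw 0.3 q6 -1.45 pos [636.3 -36.5 329.9] y 169.9
dp [243.6   1.1 158.9] yaw 0.3 q6 -1.45 pos [636.3 -36.5 329.9] y 169.9
```

>>> carry_out --targets '[{"dp": [50, 0, 0], "yaw": 0}, {"dp": [110, 0, 0], "yaw": 0}, {"dp": [170, 1, 0], "yaw": 0}, {"dp": [220, 1, 0], "yaw": 0}, {"dp": [243, 1, 10], "yaw": 0}, {"dp": [243, 1, 60], "yaw": 0}, {"dp": [243, 1, 110], "yaw": 0}, {"dp": [243, 1, 145], "yaw": 0}, {"dp": [243, 1, 159], "yaw": 0}, {"dp": [243, 1, 159], "yaw": 0}, {"dp": [243, 1, 159], "yaw": 0}]'

```text
clock: 6.92
eef_pos: [398.7, 6.5, 172.1]
tcp_rot: [3.141, 0.002, 2.963]
contact_force: [-0.8, -0.7, -0.6]
opening: 0.235
grasp_force: 88.5
```

```bash
python3 - <<'E'
from h import *
e,R,s=st(); print(e,s['tcp_rot'])
S=cam('scene');D=cam('side')
fs=r.grab_frame('side')[:,:,::-1]; fc=r.grab_frame('scene')[:,:,::-1]
a=proj(D,[[510,-14,167]])[0];b=proj(S,[[510,-14,167]])[0];print(a,b)
def cr(f,p): x,y=int(p[0]),int(p[1]); return cv2.resize(f[y-40:y+60,x-66:x+67],(798,600) if 0 else (400,300),interpolation=cv2.INTER_CUBIC)
cv2.imwrite('pics/p1.png',np.hstack([cr(fs,a),cr(fc,b)]))
E
```

```text
[398.68294338   6.47956107 172.06745321] [3.14119740e+00 2.19916301e-03 2.96313130e+00]
[255.02149945 220.84678084] [244.41829283 196.76320127]
```

View pics/p1.png

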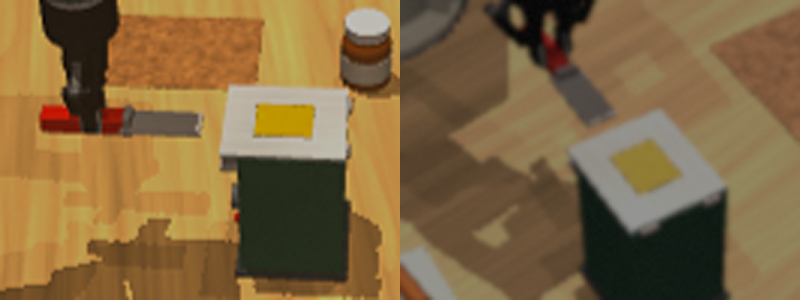

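```bash
python3 - <<'E'
from h import *
S=cam('scene');D=cam('side')
k=400/133
for n,a,b in [('FL',(228,88),(660,112)),('FR',(221,156),(570,152)),('tipL',(198,115),(612,105)),('tipR',(202,134),(588,123)),('tip',(201,124.5),(600,114)),('collar',(130,122),(562,72))]:
    print(n,tri(D,(a[0]/k+189,a[1]/k+180),S,((b[0]-400)/k+178,b[1]/k+156)).T.round(1))
for q in ([510,-14,167],[545,35.4,179],[525.8,-71.5,179]):
    p=proj(D,[q])[0]; g=proj(S,[q])[0]; print(q,((p-[189,180])*k).round(),((g-[178,156])*k+[400,0]).round())
E
```

```text
FL [[544.8  37.8 170.4]]
FR [[527.9 -68.2 170.9]]
tipL [[508.2   2.5 171.3]]
tipR [[510.6 -31.1 171.8]]
tip [[510.3 -15.2 172.4]]
collar [[436.9  -6.2 175.7]]
[510, -14, 167] [199. 123.] [600. 123.]
[545, 35.4, 179] [227.  81.] [658. 109.]
[525.8, -71.5, 179] [218. 150.] [565. 150.]
```

```bash
python3 - <<'E'
from h import *
e,R,s=st(); yaw=s['tcp_rot'][2]-np.pi; u=np.array([np.cos(yaw),np.sin(yaw),0]);v=np.array([-u[1],u[0],0])
def img(n,x,y,w,h,k):
    f=r.grab_frame(n)[:,:,::-1]; C=cam(n)
    c=cv2.resize(f[y:y+h,x:x+w],None,fx=k,fy=k,interpolation=cv2.INTER_CUBIC)
    for dz,col in((-3,(0,255,0)),(8,(255,255,0))):
        for sg in (1,):
            o=e-u*11.4+[0,0,dz]
            P=[o+u*a+v*b+np.array([0,0,11]) for a,b in((-47.5,-11),(47.5,-11),(47.5,11),(-47.5,11))]
            B=[o+u*a+v*b for a,b in((47.5,-18),(122.5,-18),(122.5,18),(47.5,18))]
            for Q in(P,B):
                q=((proj(C,np.array(Q))-[x,y]+.5)*k).astype(np.int32); cv2.polylines(c,[q],True,col,1)
    return c
w=img('wrist',190,130,200,150,2)
sd=img('side',190,190,100,75,4)
sc=img('scene',200,150,100,75,4)
cv2.imwrite('pics/p2.png',np.vstack([np.hstack([sd,sc]),np.hstack([w,np.zeros_like(w)])]))
E
```

```text
(no output)
```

View pics/p2.png

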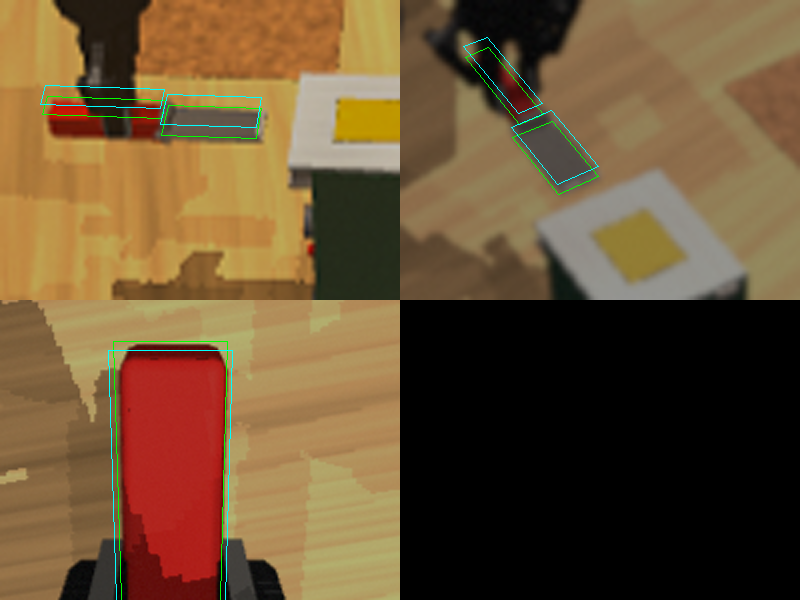

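The projected blade outline matches the 3 mm offset below the TCP, so the blade sits at about z = 169, inside the gap. I'll insert it slowly.

>>> carry_out --targets '[{"dp": [-10, 0, 1.5], "yaw": 0}, {"dp": [-18, 0, 1.5], "yaw": 0}, {"dp": [-25, 0, 1.5], "yaw": 0}, {"dp": [-29, 0, 1.5], "yaw": 0}, {"dp": [-33, 0, 1.5], "yaw": 0}, {"dp": [-37, 0, 1.5], "yaw": 0}, {"dp": [-40, 0, 1.5], "yaw": 0}, {"dp": [-40, 0, 1.5], "yaw": 0}]'

```text
clock: 8.18
eef_pos: [437.2, -0.8, 169.3]
tcp_rot: [3.142, 0.0, 2.963]
contact_force: [-0.6, -0.4, -1.7]
opening: 0.234
grasp_force: 88.5
```

>>> carry_out --targets '[{"dp": [0, 0, -6], "yaw": 0}, {"dp": [-1, 0, -12], "yaw": 0}, {"dp": [-2, 0, -18], "yaw": 0}, {"dp": [-3, 0, -26], "yaw": 0}, {"dp": [-5, 0, -34], "yaw": 0}, {"dp": [-8, 0, -42], "yaw": 0}, {"dp": [-11, 0, -50], "yaw": 0}, {"dp": [-15, 0, -58], "yaw": 0}, {"dp": [-20, 0, -65], "yaw": 0}, {"dp": [-25, 0, -72], "yaw": 0}, {"dp": [-30, 0, -79], "yaw": 0}, {"dp": [-30, 0, -79], "yaw": 0}]'

```text
clock: 9.68
eef_pos: [467.7, -6.2, 249.0]
tcp_rot: [3.141, 0.002, 2.963]
contact_force: [-0.3, 1.2, -0.7]
opening: 0.232
grasp_force: 88.4
```

```bash
python3 - <<'E'
from h import *
S=cam('scene');D=cam('side')
fs=r.grab_frame('side')[:,:,::-1]; fc=r.grab_frame('scene')[:,:,::-1]
cv2.imwrite('pics/o1.png',np.hstack([cv2.resize(fs[150:280,210:340],(400,400)),cv2.resize(fc[130:260,200:330],(400,400))]))
E
```

```text
(no output)
```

View pics/o1.png

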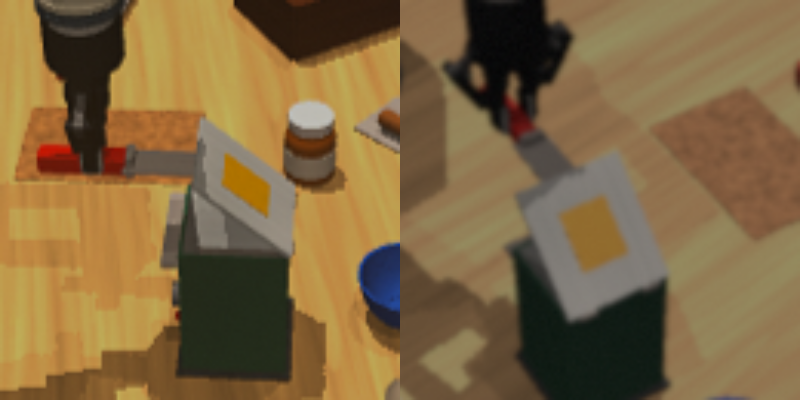

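The cover is up at about 0.7 rad with the blade tip under it (side crop 195,160). I'll continue along the arc.

>>> carry_out --targets '[{"dp": [-6, 0, -6], "yaw": 0}, {"dp": [-12, 0, -11], "yaw": 0}, {"dp": [-26, 0, -20], "yaw": 0}, {"dp": [-41, 0, -27], "yaw": 0}, {"dp": [-57, 0, -32], "yaw": 0}, {"dp": [-73, 0, -34], "yaw": 0}, {"dp": [-89, 0, -34], "yaw": 0}, {"dp": [-98, 0, -33], "yaw": 0}, {"dp": [-105, 0, -31], "yaw": 0}, {"dp": [-110, 0, -30], "yaw": 0}, {"dp": [-110, 0, -30], "yaw": 0}]'

```text
clock: 11.15
eef_pos: [574.8, -25.7, 278.0]
tcp_rot: [-3.142, -0.0, 2.963]
contact_force: [0.2, 0.4, -0.4]
opening: 0.234
grasp_force: 88.7
```

```bash
python3 - <<'E'
from h import *
fs=r.grab_frame('side')[:,:,::-1]; fc=r.grab_frame('scene')[:,:,::-1]
cv2.imwrite('pics/o2.png',np.hstack([cv2.resize(fs[120:280,200:360],(400,400)),cv2.resize(fc[110:270,200:360],(400,400))]))
to((471.2,347.8,140),159.7)
E
```

```text
dp [168.1 349.1 138.2] yaw 10.1 q6 -1.44 pos [574.6 -25.6 278.2] y 169.8
```

View pics/o2.png

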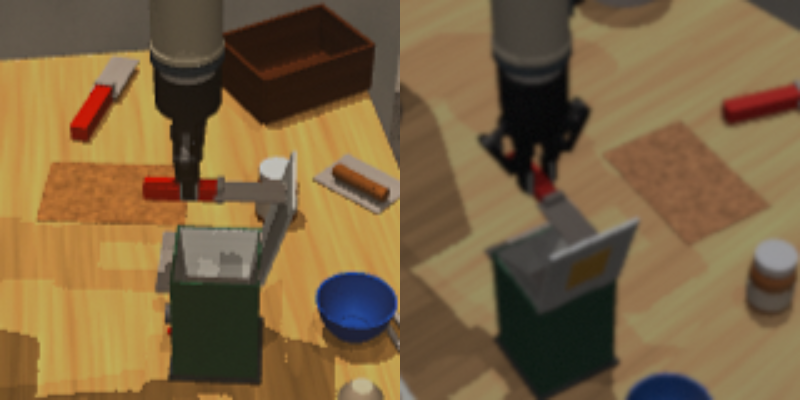

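The cover is leaning back past upright. I'll nudge it a little further, then return the knife to the mat.

>>> carry_out --targets '[{"dp": [-4, 0, 0], "yaw": 0}, {"dp": [-5, 0, 0], "yaw": 0}, {"dp": [30, 0, 0], "yaw": 0}, {"dp": [80, 0, 0], "yaw": 0}, {"dp": [130, 30, 0], "yaw": 0}, {"dp": [160, 80, 0], "yaw": 3}, {"dp": [168, 135, 20], "yaw": 6}, {"dp": [168, 190, 50], "yaw": 10}, {"dp": [168, 245, 80], "yaw": 10}, {"dp": [168, 300, 110], "yaw": 10}, {"dp": [168, 349, 138], "yaw": 10}, {"dp": [168, 349, 138], "yaw": 10}]'

```text
clock: 12.75
eef_pos: [470.8, 350.1, 137.8]
tcp_rot: [-3.14, -0.002, 2.791]
contact_force: [-0.6, 0.1, -1.1]
opening: 0.231
grasp_force: 88.7
```

```bash
python3 -c "
from h import *
to((471.2,347.8,14.5),159.7)"
```

```text
dp [ -1.3  -1.9 123.3] yaw 0.2 q6 -0.58 pos [470.8 350.1 137.8] y 159.9
```

>>> carry_out --targets '[{"dp": [-1, -2, 50], "yaw": 0}, {"dp": [-1, -2, 90], "yaw": 0}, {"dp": [-1, -2, 110], "yaw": 0}, {"dp": [-1, -2, 117], "yaw": 0}, {"dp": [-1, -2, 121], "yaw": 0}, {"dp": [-1, -2, 123], "yaw": 0}, {"dp": [-1, -2, 123], "yaw": 0}]'

```text
clock: 13.62
eef_pos: [472.1, 345.7, 18.0]
tcp_rot: [3.141, 0.001, 2.788]
contact_force: [0.4, 0.3, -1.2]
opening: 0.23
grasp_force: 88.7
```

>>> carry_out --targets '[{"dp": [0, 0, 0], "yaw": 0}, {"dp": [0, 0, 0], "yaw": 0}, {"dp": [0, 0, 0], "yaw": 0}, {"dp": [0, 0, 0], "yaw": 0}, {"dp": [0, 0, -30], "yaw": 0}, {"dp": [0, 0, -80], "yaw": 0}, {"dp": [0, 0, -140], "yaw": 0}, {"dp": [0, 0, -200], "yaw": 0}, {"dp": [0, 0, -230], "yaw": 0}, {"dp": [0, 0, -230], "yaw": 0}]' --fingers 0.0

```text
clock: 14.88
eef_pos: [472.8, 346.3, 250.1]
tcp_rot: [3.137, 0.003, 2.788]
contact_force: [1.0, -0.3, -0.0]
opening: 0.502
grasp_force: 0.0
```

```bash
python3 - <<'E'
from h import *
f=r.grab_frame('wrist')[:,:,::-1]; cv2.imwrite('pics/k1.png',f)
fs=r.grab_frame('side')[:,:,::-1]; D=cam('side')
h=cv2.cvtColor(fs,cv2.COLOR_BGR2HSV); m=cv2.inRange(h,(5,150,110),(16,255,255))
n,l,stt,c=cv2.connectedComponentsWithStats(m)
for i in range(1,n):
    if stt[i,4]>60: 
        ys,xs=np.where(l==i); P=toz(D,np.c_[xs,ys],14)[:,:2]; mu=P.mean(0); w,V=np.linalg.eigh(np.cov((P-mu).T)); a=V[:,1]; print(stt[i],mu.round(1),np.degrees(np.arctan2(a[1],a[0])).round(1),np.sqrt(w*12).round())
to((475,-320,260),170)
E
```

```text
[307 157  41  14  77] [847.5 484.2] -157.5 [ 15. 192.]
[147 158  23  20 192] [139.8 547.2] 70.1 [ 55. 121.]
[205 173   9  21  76] [342.1 422.1] 87.0 [ 30. 140.]
[ 106  175  171  135 5867] [314.1  38. ] 48.8 [280. 629.]
[181 177  21  31 212] [276.6 384.2] 87.0 [ 71. 154.]
[333 186  22  12  67] [876.  289.3] 129.2 [ 18. 102.]
[152 194  12  22  92] [152.  304.5] 92.2 [ 30. 116.]
[304 232   9  22  89] [690.6  21.8] 81.9 [29. 96.]
[ 54 255  13  26 116] [-142.2   16.7] 91.9 [ 29. 105.]
[278 255  81  29 812] [713.6 -99.9] -168.6 [ 97. 187.]
[266 305  22  14 146] [ 550.  -256.3] 145.8 [24. 67.]
[351 305   8  15  61] [ 777.  -291.7] 71.8 [18. 42.]
[228 307  23   8 153] [ 437.4 -239.8] 176.0 [25. 68.]
[243 324  23  13 162] [ 478.  -313.1] 154.9 [24. 67.]
[219 344  24  12 178] [ 409.  -368.7] 158.9 [24. 67.]
dp [-233.5 -622.8  -13.1] yaw -10.2 q6 -0.59 pos [471.3 345.2 246.7] y 159.8
```

View pics/k1.png

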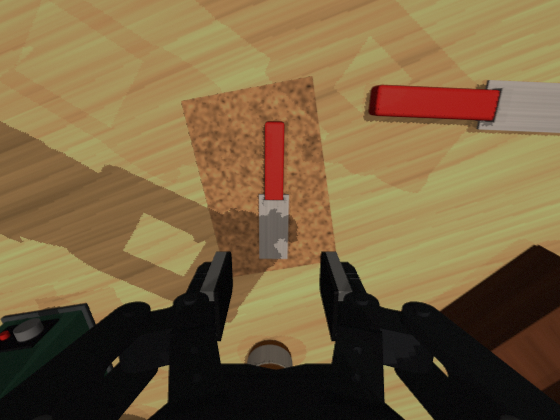

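The knife lies on the mat (275,190). Now I'll go to the paper.

>>> carry_out --targets '[{"dp": [0, -50, -15], "yaw": -5}, {"dp": [-20, -100, -15], "yaw": -10}, {"dp": [-40, -155, -15], "yaw": -10}, {"dp": [-60, -210, -15], "yaw": -10}, {"dp": [-80, -265, -15], "yaw": -10}, {"dp": [-100, -320, -15], "yaw": -10}, {"dp": [-120, -375, -15], "yaw": -10}, {"dp": [-150, -430, -15], "yaw": -10}, {"dp": [-180, -485, -15], "yaw": -10}, {"dp": [-220, -540, -15], "yaw": -10}, {"dp": [-250, -595, -15], "yaw": -10}, {"dp": [-280, -625, -15], "yaw": -10}]'

```text
clock: 16.48
eef_pos: [517.1, -340.0, 259.8]
tcp_rot: [3.14, -0.003, 2.961]
contact_force: [0.1, -0.3, 0.4]
opening: 0.501
grasp_force: 0.0
```

```bash
cat >> h.py <<'E'
def sticks():
    for t in range(1):
        C=cam('wrist'); f=r.grab_frame('wrist')[:,:,::-1]
    h=cv2.cvtColor(f,cv2.COLOR_BGR2HSV); m=cv2.inRange(h,(4,150,90),(16,255,255))
    n,l,s,c=cv2.connectedComponentsWithStats(m)
    for i in range(1,n):
        if s[i,4]<200: continue
        ys,xs=np.where(l==i); P=toz(C,np.c_[xs,ys],15)[:,:2].astype(np.float32); mu=P.mean(0)
        w,V=np.linalg.eigh(np.cov((P-mu).T)); a=V[:,1]; d=np.sqrt(w*12)
        if 55<d[1]<85 and 14<d[0]<32: print('stick',mu.round(1),'yaw',np.degrees(np.arctan2(a[1],a[0])).round(1)%180,d.round(),s[i,:4])
    return f
E
python3 - <<'E'
from h import *
to((520,-340,260),170); cv2.imwrite('pics/s1.png',sticks())
E
```

```text
dp [-2.9  0.6 -0.2] yaw -0.3 q6 -1.97 pos [ 517.1 -340.   259.8] y 169.7
stick [ 411.3 -367.7] yaw 160.2 [14. 62.] [224  52  20  61]
stick [ 442.9 -241.1] yaw 178.5 [18. 64.] [345  56  17  62]
stick [ 480.9 -310.8] yaw 156.2 [17. 62.] [281 108  28  57]
stick [ 551.7 -255.5] yaw 148.3 [19. 61.] [333 162  35  51]
```

View pics/s1.png

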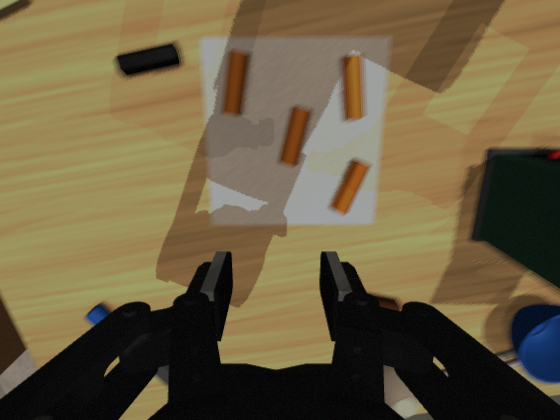

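Four amber sticks are on the paper: (235,83), (353,87), (295,136) and (350,187). The last one is nearest the melter, so I'll take it first.

```bash
python3 -c "
from h import *
to((552,-255.5,13),148.5)"
```

```text
dp [-16.2  93.8 246.6] yaw 21.1 q6 -1.98 pos [ 519.4 -344.5  259.8] y 169.6
```

>>> carry_out --targets '[{"dp": [-5, 30, 40], "yaw": 7}, {"dp": [-10, 65, 80], "yaw": 14}, {"dp": [-16, 94, 120], "yaw": 21}, {"dp": [-16, 94, 170], "yaw": 21}, {"dp": [-16, 94, 215], "yaw": 21}, {"dp": [-16, 94, 235], "yaw": 21}, {"dp": [-16, 94, 246], "yaw": 21}, {"dp": [-16, 94, 246], "yaw": 21}, {"dp": [-16, 94, 246], "yaw": 21}]'

```text
clock: 17.65
eef_pos: [551.6, -248.7, 17.6]
tcp_rot: [3.141, 0.002, 2.596]
contact_force: [-0.2, -1.1, 0.6]
opening: 0.498
grasp_force: 0.0
```

>>> carry_out --targets '[{"dp": [0, 0, 0], "yaw": 0}, {"dp": [0, 0, 0], "yaw": 0}, {"dp": [0, 0, 0], "yaw": 0}, {"dp": [0, 0, 0], "yaw": 0}, {"dp": [0, 0, -30], "yaw": 0}, {"dp": [0, 0, -80], "yaw": 0}, {"dp": [0, 0, -140], "yaw": 0}, {"dp": [0, 0, -200], "yaw": 0}, {"dp": [0, 0, -220], "yaw": 0}, {"dp": [0, 0, -220], "yaw": 0}]' --fingers -1 --grip_force 40

```text
clock: 18.9
eef_pos: [551.6, -248.6, 238.8]
tcp_rot: [3.141, 0.005, 2.596]
contact_force: [-0.4, 0.0, 0.1]
opening: 0.24
grasp_force: 39.3
```

```bash
python3 - <<'E'
from h import *
print(r.sense()['opening'],r.sense()['grasp_force']);to((607,-31.4,230),169.6)
f=r.grab_frame('wrist')[:,:,::-1]; cv2.imwrite('pics/g1.png',f)
E
```

```text
0.24018310879227753 39.3036250770092
dp [ 65.3 214.5   8.6] yaw -20.8 q6 -1.45 pos [ 551.6 -248.6  238.8] y 148.8
```

View pics/g1.png

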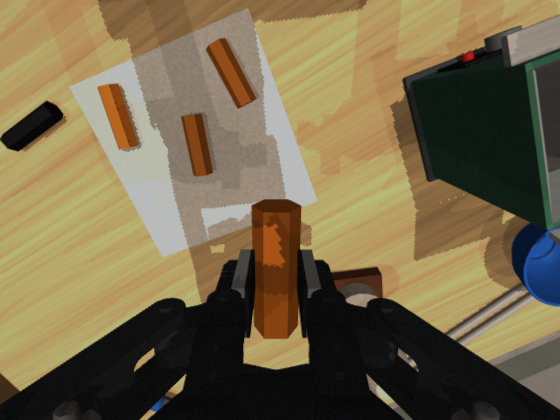

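The stick is held well centred. I'll carry it over and lower it into the funnel.

>>> carry_out --targets '[{"dp": [15, 50, 0], "yaw": -5}, {"dp": [32, 105, 0], "yaw": -12}, {"dp": [50, 160, 0], "yaw": -20.8}, {"dp": [65, 205, 0], "yaw": -20.8}, {"dp": [65, 214.5, 0], "yaw": -20.8}, {"dp": [65, 214.5, 0], "yaw": -20.8}, {"dp": [65, 214.5, 0], "yaw": -20.8}, {"dp": [65, 214.5, 20], "yaw": -20.8}, {"dp": [65, 214.5, 45], "yaw": -20.8}, {"dp": [65, 214.5, 45], "yaw": -20.8}, {"dp": [65, 214.5, 45], "yaw": -20.8}]'

```text
clock: 20.32
eef_pos: [606.6, -31.9, 192.0]
tcp_rot: [-3.142, 0.001, 2.958]
contact_force: [0.3, 0.0, -0.5]
opening: 0.241
grasp_force: 39.3
```

```bash
python3 -c "
from h import *
to((607,-31.4,154),169.6)"
```

```text
dp [-0.3  0.6 38. ] yaw -0.1 q6 -1.44 pos [606.6 -31.9 192. ] y 169.5
```

>>> carry_out --targets '[{"dp": [3, 0.5, 15], "yaw": 0}, {"dp": [3, 0.5, 30], "yaw": 0}, {"dp": [3, 0.5, 38], "yaw": 0}, {"dp": [3, 0.5, 38], "yaw": 0}, {"dp": [3, 0.5, 38], "yaw": 0}]'

```text
clock: 20.95
eef_pos: [603.7, -30.0, 153.5]
tcp_rot: [3.142, 0.0, 2.959]
contact_force: [-0.2, -0.2, 0.4]
opening: 0.24
grasp_force: 39.3
```

>>> carry_out --targets '[{"dp": [0, 0, 0], "yaw": 0}, {"dp": [0, 0, 0], "yaw": 0}, {"dp": [0, 0, 0], "yaw": 0}, {"dp": [0, 0, -30], "yaw": 0}, {"dp": [0, 0, -60], "yaw": 0}, {"dp": [0, -50, -90], "yaw": 0}, {"dp": [0, -100, -100], "yaw": 0}, {"dp": [0, -100, -100], "yaw": 0}, {"dp": [0, -100, -100], "yaw": 0}, {"dp": [0, -100, -100], "yaw": 0}]' --fingers -0.26

```text
clock: 22.2
eef_pos: [585.3, -127.3, 252.8]
tcp_rot: [3.141, -0.001, 2.96]
contact_force: [-1.1, 0.1, -1.0]
opening: 0.368
grasp_force: 0.0
```

```bash
python3 - <<'E'
from h import *
to((500,-330,260),160)
fs=r.grab_frame('side')[:,:,::-1]; fw=r.grab_frame('wrist')[:,:,::-1]
cv2.imwrite('pics/d1.png',np.hstack([cv2.resize(fs[200:290,240:320],(356,400),interpolation=cv2.INTER_CUBIC),cv2.resize(fw,(400,300))[:,:].repeat(1,0) if 0 else cv2.copyMakeBorder(cv2.resize(fw,(444,333)),0,67,0,0,cv2.BORDER_CONSTANT)]))
E
```

```text
dp [  47.3 -214.7   -7.3] yaw 9.6 q6 -1.61 pos [ 585.3 -127.3  252.8] y 169.6
```

View pics/d1.png

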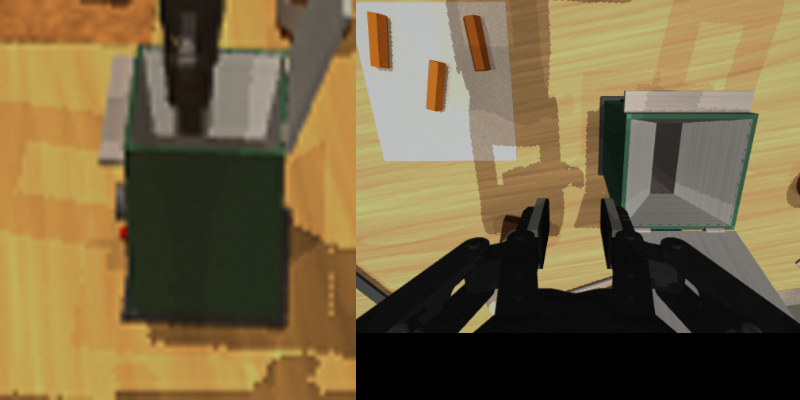

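The funnel is clear and the first stick has dropped into the well, whose slot shows at (665,160). I've used all my picture views, so the rest goes by numbers.

```bash
python3 - <<'E'
from h import *
sticks(); to((442.9,-241.1,13),178.5); print(r.sense()['eef_pos'])
E
```

```text
stick [ 411.7 -359.8] yaw 160.3 [24. 66.] [15 15 27 71]
stick [ 434.5 -233.3] yaw 171.7 [20. 64.] [136  19  28  71]
stick [ 480.8 -304.4] yaw 155.9 [22. 66.] [89 76 25 64]
dp [ 119.5 -137.5  240. ] yaw -8.9 q6 -1.61 pos [ 585.4 -127.5  252.9] y 169.6
[ 585.37173661 -127.45595634  252.8963092 ]
```

>>> carry_out --targets '[{"dp": [20, -50, 0], "yaw": 0}, {"dp": [40, -100, 0], "yaw": 0}, {"dp": [60, -150, 0], "yaw": 0}, {"dp": [75, -180, 0], "yaw": 0}, {"dp": [75, -180, 0], "yaw": 0}, {"dp": [75, -180, 0], "yaw": 0}, {"dp": [75, -180, 0], "yaw": 0}, {"dp": [75, -180, 0], "yaw": 0}]' --fingers 0.0

```text
clock: 23.35
eef_pos: [479.5, -291.0, 253.2]
tcp_rot: [3.141, -0.0, 2.961]
contact_force: [-0.1, 0.9, -0.5]
opening: 0.503
grasp_force: 0.0
```

```bash
python3 - <<'E'
from h import *
print(r.sense()['eef_pos']); sticks(); sticks(); to((437,-239,13),175)
E
```

```text
[ 479.49773505 -291.02266238  253.23716993]
stick [ 409.2 -364.5] yaw 160.8 [14. 65.] [192  93  17  62]
stick [ 441.5 -234.1] yaw 172.6 [22. 72.] [309  97  21  61]
stick [ 480.2 -309.2] yaw 155.1 [16. 65.] [248 147  25  56]
stick [ 409.4 -364.6] yaw 161.0 [14. 65.] [192  93  17  62]
stick [ 441.5 -234.2] yaw 172.9 [22. 71.] [308  97  23  61]
stick [ 480.1 -309.3] yaw 155.5 [17. 65.] [248 147  26  56]
dp [ 51.1  43.8 240.3] yaw -5.4 q6 -1.94 pos [ 479.3 -291.3  253.3] y 169.6
```

```bash
python3 -c "
from h import *
to((480,-310,13),155.3)"
```

```text
dp [ -4.  -18.3 240.3] yaw 14.3 q6 -1.94 pos [ 479.3 -291.3  253.3] y 169.6
```

>>> carry_out --targets '[{"dp": [-4, -18, 50], "yaw": 7}, {"dp": [-4, -18, 110], "yaw": 14}, {"dp": [-4, -18, 170], "yaw": 14}, {"dp": [-4, -18, 205], "yaw": 14}, {"dp": [-4, -18, 225], "yaw": 14}, {"dp": [-4, -18, 240], "yaw": 14}, {"dp": [-4, -18, 240], "yaw": 14}, {"dp": [-4, -18, 240], "yaw": 14}]'

```text
clock: 24.45
eef_pos: [480.2, -310.6, 14.1]
tcp_rot: [-3.141, 0.001, 2.715]
contact_force: [0.8, -0.3, -0.4]
opening: 0.501
grasp_force: 0.0
```

>>> carry_out --targets '[{"dp": [0, 0, 0], "yaw": 0}, {"dp": [0, 0, 0], "yaw": 0}, {"dp": [0, 0, 0], "yaw": 0}, {"dp": [0, 0, 0], "yaw": 0}, {"dp": [0, 0, -30], "yaw": 0}, {"dp": [0, 0, -80], "yaw": 0}, {"dp": [0, 0, -140], "yaw": 0}, {"dp": [0, 0, -200], "yaw": 0}, {"dp": [0, 0, -220], "yaw": 0}, {"dp": [0, 0, -220], "yaw": 0}, {"dp": [0, 0, -220], "yaw": 0}, {"dp": [0, 0, -220], "yaw": 0}]' --fingers -1 --grip_force 40

```text
clock: 25.95
eef_pos: [478.9, -309.8, 231.6]
tcp_rot: [3.141, -0.003, 2.715]
contact_force: [-0.2, 0.3, 0.3]
opening: 0.242
grasp_force: 39.6
```

```bash
cat >> h.py <<'E'
def held():
    """tool-x offset (mm) of the held stick's middle from TCP, by orange pixels of the top face near the fingers"""
    C=cam('wrist'); e,R,s=st(); f=r.grab_frame('wrist')[:,:,::-1]
    h=cv2.cvtColor(f,cv2.COLOR_BGR2HSV); m=cv2.inRange(h,(4,130,50),(16,255,255))
    n,l,q,c=cv2.connectedComponentsWithStats(m); ctr=proj(C,[e])[0]
    i=max(range(1,n),key=lambda i:q[i,4] if abs(c[i,0]-ctr[0])<40 and abs(c[i,1]-ctr[1])<70 else 0)
    ys,xs=np.where(l==i); P=R.inv().apply(toz(C,np.c_[xs,ys],e[2]+10)-e)
    print('held x range',np.percentile(P[:,0],[1,99]).round(1),'mid',(P[:,0].min()/2+P[:,0].max()/2).round(1),q[i])
E
python3 - <<'E'
from h import *
s=r.sense();print(s['opening'],s['grasp_force']); held(); to((607,-31.4,230),169.6)
E
```

```text
0.2418859785966493 39.57418151199818
held x range [-25.6  40.5] mid 7.0 [ 251  195   51  144 6371]
dp [ -1.3 306.4   1.9] yaw -14.0 q6 -1.72 pos [ 479.  -309.8  231.8] y 155.6
```

>>> carry_out --targets '[{"dp": [0, 50, -10], "yaw": -3}, {"dp": [0, 105, -10], "yaw": -6}, {"dp": [-1, 160, -10], "yaw": -10}, {"dp": [-2, 215, -10], "yaw": -14}, {"dp": [-3, 265, -10], "yaw": -14}, {"dp": [-4, 306, -10], "yaw": -14}, {"dp": [-4, 306, -10], "yaw": -14}, {"dp": [-4, 306, -10], "yaw": -14}, {"dp": [-4, 306, 20], "yaw": -14}, {"dp": [-4, 306, 45], "yaw": -14}, {"dp": [-4, 306, 45], "yaw": -14}, {"dp": [-4, 306, 45], "yaw": -14}]'

```text
clock: 27.5
eef_pos: [610.1, -34.1, 189.1]
tcp_rot: [-3.142, 0.001, 2.958]
contact_force: [0.3, 1.2, 1.5]
opening: 0.245
grasp_force: 39.6
```

```bash
python3 -c "
from h import *
to((610,-32,154),169.6)"
```

```text
dp [ 0.5  2.1 35.1] yaw -0.1 q6 -1.45 pos [610.1 -34.1 189.1] y 169.5
```

>>> carry_out --targets '[{"dp": [0.5, 2, 15], "yaw": 0}, {"dp": [0.5, 2, 28], "yaw": 0}, {"dp": [0.5, 2, 35], "yaw": 0}, {"dp": [0.5, 2, 35], "yaw": 0}, {"dp": [0.5, 2, 35], "yaw": 0}]'

```text
clock: 28.12
eef_pos: [610.0, -31.2, 153.5]
tcp_rot: [3.142, 0.0, 2.959]
contact_force: [-0.3, -0.9, -0.6]
opening: 0.244
grasp_force: 39.6
```

>>> carry_out --targets '[{"dp": [0, 0, 0], "yaw": 0}, {"dp": [0, 0, 0], "yaw": 0}, {"dp": [0, 0, 0], "yaw": 0}, {"dp": [0, 0, -30], "yaw": 0}, {"dp": [0, 0, -70], "yaw": 0}, {"dp": [20, -50, -99], "yaw": 0}, {"dp": [40, -105, -99], "yaw": 0}, {"dp": [60, -165, -99], "yaw": 0}, {"dp": [75, -225, -99], "yaw": 0}, {"dp": [82, -278, -99], "yaw": 0}, {"dp": [82, -278, -99], "yaw": 0}, {"dp": [82, -278, -99], "yaw": 0}]' --fingers -0.26

```text
clock: 29.62
eef_pos: [478.6, -289.6, 252.3]
tcp_rot: [3.141, -0.0, 2.958]
contact_force: [0.9, 0.4, -0.2]
opening: 0.373
grasp_force: 0.0
```

>>> carry_out --targets '[{"dp": [0, 0, 0], "yaw": 0}, {"dp": [0, 0, 0], "yaw": 0}, {"dp": [0, 0, 0], "yaw": 0}]' --fingers 0.0

```text
clock: 30.0
eef_pos: [479.0, -289.1, 252.3]
tcp_rot: [3.142, -0.0, 2.961]
contact_force: [-0.6, -0.1, 0.1]
opening: 0.501
grasp_force: 0.0
```

```bash
python3 - <<'E'
from h import *
sticks(); to((440,-238,13),174)
# orange pixels in/near melter top in the fixed views
u=np.array([np.cos(np.radians(-10.4)),np.sin(np.radians(-10.4)),0]);v=np.array([-u[1],u[0],0]);O=np.array([607,-31.4,0])
for n in('side','scene'):
    f=r.grab_frame(n)[:,:,::-1];C=cam(n);m=cv2.inRange(cv2.cvtColor(f,cv2.COLOR_BGR2HSV),(4,150,60),(16,255,255))
    q=proj(C,[O+u*a+v*b+[0,0,172] for a,b in((-51,-51),(51,-51),(51,51),(-51,51))]).astype(np.int32)
    k=np.zeros_like(m);cv2.fillPoly(k,[q],255);print(n,(m&k>0).sum())
E
```

```text
stick [ 409.7 -364.8] yaw 160.6 [14. 66.] [189  93  18  62]
stick [ 441.1 -234.1] yaw 172.8 [22. 72.] [307  97  22  62]
dp [ 47.6  43.4 239.3] yaw -4.4 q6 -1.94 pos [ 479.  -289.3  252.3] y 169.6
side 3
scene 0
```

>>> carry_out --targets '[{"dp": [20, 20, 50], "yaw": -4}, {"dp": [47, 45, 100], "yaw": -4}, {"dp": [47, 45, 160], "yaw": -4}, {"dp": [47, 45, 200], "yaw": -4}, {"dp": [47, 45, 225], "yaw": -4}, {"dp": [47, 45, 239], "yaw": -4}, {"dp": [47, 45, 239], "yaw": -4}, {"dp": [47, 45, 239], "yaw": -4}]'

```text
clock: 31.15
eef_pos: [441.3, -237.4, 14.2]
tcp_rot: [-3.141, 0.001, 3.029]
contact_force: [0.2, -0.7, 1.0]
opening: 0.498
grasp_force: 0.0
```

>>> carry_out --targets '[{"dp": [0, 0, 0], "yaw": 0}, {"dp": [0, 0, 0], "yaw": 0}, {"dp": [0, 0, 0], "yaw": 0}, {"dp": [0, 0, 0], "yaw": 0}, {"dp": [0, 0, -30], "yaw": 0}, {"dp": [0, 0, -80], "yaw": 0}, {"dp": [0, 0, -140], "yaw": 0}, {"dp": [0, 0, -200], "yaw": 0}, {"dp": [0, 0, -220], "yaw": 0}, {"dp": [0, 0, -220], "yaw": 0}, {"dp": [0, 0, -220], "yaw": 0}, {"dp": [0, 0, -220], "yaw": 0}]' --fingers -1 --grip_force 40

```text
clock: 32.65
eef_pos: [439.9, -236.6, 231.8]
tcp_rot: [3.141, -0.002, 3.029]
contact_force: [0.1, -0.1, 0.4]
opening: 0.24
grasp_force: 39.7
```

```bash
python3 - <<'E'
from h import *
s=r.sense();print(s['opening'],s['grasp_force']); held(); to((607,-31.4,230),169.6)
E
```

```text
0.2403901669571405 39.70957987010479
held x range [-24.   41.6] mid 8.7 [ 251  192   50  143 6419]
dp [-142.9  222.7    1.8] yaw 4.0 q6 -1.95 pos [ 440.  -236.6  231.9] y 173.6
```

>>> carry_out --targets '[{"dp": [-25, 38, -10], "yaw": 1}, {"dp": [-50, 76, -10], "yaw": 2}, {"dp": [-75, 115, -10], "yaw": 4}, {"dp": [-105, 160, -10], "yaw": 4}, {"dp": [-130, 200, -10], "yaw": 4}, {"dp": [-147, 223, -10], "yaw": 4}, {"dp": [-147, 223, -10], "yaw": 4}, {"dp": [-147, 223, -10], "yaw": 4}, {"dp": [-147, 223, 20], "yaw": 4}, {"dp": [-147, 223, 45], "yaw": 4}, {"dp": [-147, 223, 45], "yaw": 4}, {"dp": [-147, 223, 45], "yaw": 4}]'

```text
clock: 34.2
eef_pos: [611.9, -32.6, 189.2]
tcp_rot: [-3.142, 0.001, 2.959]
contact_force: [0.2, -0.4, -0.7]
opening: 0.242
grasp_force: 39.7
```

```bash
python3 -c "
from h import *
to((611,-32,154),169.6)"
```

```text
dp [ 1.   0.4 35.2] yaw -0.1 q6 -1.44 pos [611.9 -32.6 189.2] y 169.5
```

>>> carry_out --targets '[{"dp": [1, 0.5, 15], "yaw": 0}, {"dp": [1, 0.5, 28], "yaw": 0}, {"dp": [1, 0.5, 35], "yaw": 0}, {"dp": [1, 0.5, 35], "yaw": 0}, {"dp": [1, 0.5, 35], "yaw": 0}]'

```text
clock: 34.83
eef_pos: [611.1, -31.2, 153.5]
tcp_rot: [-3.142, 0.0, 2.959]
contact_force: [-0.1, 0.2, 0.4]
opening: 0.242
grasp_force: 39.7
```

>>> carry_out --targets '[{"dp": [0, 0, 0], "yaw": 0}, {"dp": [0, 0, 0], "yaw": 0}, {"dp": [0, 0, 0], "yaw": 0}, {"dp": [0, 0, -30], "yaw": 0}, {"dp": [0, 0, -70], "yaw": 0}, {"dp": [20, -50, -99], "yaw": 0}, {"dp": [40, -105, -99], "yaw": 0}, {"dp": [60, -165, -99], "yaw": 0}, {"dp": [75, -225, -99], "yaw": 0}, {"dp": [85, -285, -99], "yaw": 0}, {"dp": [91, -340, -99], "yaw": 0}, {"dp": [91, -340, -99], "yaw": 0}]' --fingers -0.26

```text
clock: 36.33
eef_pos: [458.4, -352.4, 252.4]
tcp_rot: [-3.141, 0.0, 2.955]
contact_force: [0.6, -0.1, -0.3]
opening: 0.37
grasp_force: 0.0
```

>>> carry_out --targets '[{"dp": [0, 0, 0], "yaw": 0}, {"dp": [0, 0, 0], "yaw": 0}, {"dp": [0, 0, 0], "yaw": 0}, {"dp": [0, 0, 0], "yaw": 0}]' --fingers 0.0

```text
clock: 36.83
eef_pos: [460.1, -348.5, 252.4]
tcp_rot: [-3.142, 0.0, 2.961]
contact_force: [0.5, 0.3, -0.4]
opening: 0.503
grasp_force: 0.0
```

```bash
cat > chk.py <<'E'
from h import *
u=np.array([np.cos(np.radians(-10.4)),np.sin(np.radians(-10.4)),0]);v=np.array([-u[1],u[0],0]);O=np.array([607,-31.4,0])
for n in('side','scene'):
    f=r.grab_frame(n)[:,:,::-1];C=cam(n);m=cv2.inRange(cv2.cvtColor(f,cv2.COLOR_BGR2HSV),(4,150,60),(16,255,255))
    q=proj(C,[O+u*a+v*b+[0,0,172] for a,b in((-51,-51),(51,-51),(51,51),(-51,51))]).astype(np.int32)
    k=np.zeros_like(m);cv2.fillPoly(k,[q],255);print(n,(m&k>0).sum())
E
python3 - <<'E'
from h import *
sticks(); to((409.5,-365.5,13),160.6)
import chk
E
```

```text
dp [ 46.7 -25.7 239.4] yaw 9.0 q6 -2.04 pos [ 460.1 -348.6  252.4] y 169.6
side 3
scene 0
```

```bash
python3 - <<'E'
from h import *
for nm,z in(('wrist',15),('side',14)):
    C=cam(nm); f=r.grab_frame(nm)[:,:,::-1]; h=cv2.cvtColor(f,cv2.COLOR_BGR2HSV); m=cv2.inRange(h,(3,140,40),(17,255,255))
    n,l,s,c=cv2.connectedComponentsWithStats(m)
    for i in range(1,n):
        if s[i,4]<80: continue
        ys,xs=np.where(l==i); P=toz(C,np.c_[xs,ys],z)[:,:2]; mu=P.mean(0)
        if not(350<mu[0]<640 and -480<mu[1]<-150): continue
        w,V=np.linalg.eigh(np.cov((P-mu).T)); a=V[:,1]; print(nm,mu.round(1),np.degrees(np.arctan2(a[1],a[0])).round(1)%180,np.sqrt(w*12).round(),s[i])
E
```

```text
wrist [ 410.6 -362.6] 160.0 [22. 66.] [ 243  101   27   61 1182]
side [ 410.3 -368.8] 159.1 [24. 69.] [219 344  25  12 190]
side [ 530.9 -469.6] 175.1 [109. 223.] [ 226  353   93   66 2112]
side [ 382.5 -459.7] 85.0 [15. 94.] [213 364  12  34  99]
```

>>> carry_out --targets '[{"dp": [20, -12, 50], "yaw": 5}, {"dp": [46, -25, 100], "yaw": 9}, {"dp": [46, -25, 160], "yaw": 9}, {"dp": [46, -25, 200], "yaw": 9}, {"dp": [46, -25, 225], "yaw": 9}, {"dp": [46, -25, 239], "yaw": 9}, {"dp": [46, -25, 239], "yaw": 9}, {"dp": [46, -25, 239], "yaw": 9}]'

```text
clock: 38.08
eef_pos: [410.6, -365.9, 14.3]
tcp_rot: [-3.141, 0.002, 2.802]
contact_force: [0.1, -0.1, -0.1]
opening: 0.502
grasp_force: 0.0
```

>>> carry_out --targets '[{"dp": [0, 0, 0], "yaw": 0}, {"dp": [0, 0, 0], "yaw": 0}, {"dp": [0, 0, 0], "yaw": 0}, {"dp": [0, 0, 0], "yaw": 0}, {"dp": [0, 0, -30], "yaw": 0}, {"dp": [0, 0, -80], "yaw": 0}, {"dp": [0, 0, -140], "yaw": 0}, {"dp": [0, 0, -200], "yaw": 0}, {"dp": [0, 0, -220], "yaw": 0}, {"dp": [0, 0, -220], "yaw": 0}, {"dp": [0, 0, -220], "yaw": 0}, {"dp": [0, 0, -220], "yaw": 0}]' --fingers -1 --grip_force 40

```text
clock: 39.58
eef_pos: [409.3, -364.8, 231.7]
tcp_rot: [3.141, -0.002, 2.802]
contact_force: [-0.3, -0.0, -0.2]
opening: 0.246
grasp_force: 39.7
```

```bash
python3 - <<'E'
from h import *
s=r.sense();print(s['opening'],s['grasp_force']); held(); to((610,-32,230),169.6)
E
```

```text
0.24552565691433106 39.66022007167339
held x range [-17.9 -17.9] mid -17.9 [251 321   1   1   1]
dp [-78.3 380.7   2. ] yaw -9.0 q6 -1.96 pos [ 409.4 -364.9  231.8] y 160.6
```

>>> carry_out --targets '[{"dp": [-10, 55, -10], "yaw": -3}, {"dp": [-20, 110, -10], "yaw": -6}, {"dp": [-32, 165, -10], "yaw": -9}, {"dp": [-44, 220, -10], "yaw": -9}, {"dp": [-56, 275, -10], "yaw": -9}, {"dp": [-68, 330, -10], "yaw": -9}, {"dp": [-78, 380, -10], "yaw": -9}, {"dp": [-78, 380, -10], "yaw": -9}, {"dp": [-78, 380, -10], "yaw": -9}, {"dp": [-78, 380, 20], "yaw": -9}, {"dp": [-78, 380, 45], "yaw": -9}, {"dp": [-78, 380, 45], "yaw": -9}]'

```text
clock: 41.12
eef_pos: [607.9, -34.3, 186.3]
tcp_rot: [-3.141, -0.004, 2.958]
contact_force: [-0.1, -0.2, -0.6]
opening: 0.241
grasp_force: 39.7
```

```bash
python3 -c "
from h import *
held();to((610,-32,154),169.6)"
```

```text
held x range [-26.7  53.3] mid 13.1 [ 251  163   51  177 7412]
dp [-0.6  2.3 33.8] yaw -0.1 q6 -1.45 pos [609.1 -34.1 187.8] y 169.5
```

>>> carry_out --targets '[{"dp": [-0.5, 2.5, 12], "yaw": 0}, {"dp": [-0.5, 2.5, 26], "yaw": 0}, {"dp": [-0.5, 2.5, 34], "yaw": 0}, {"dp": [-0.5, 2.5, 34], "yaw": 0}, {"dp": [-0.5, 2.5, 34], "yaw": 0}]'

```text
clock: 41.8
eef_pos: [611.2, -30.6, 154.5]
tcp_rot: [3.142, 0.0, 2.959]
contact_force: [0.2, -0.4, -0.2]
opening: 0.243
grasp_force: 39.7
```

>>> carry_out --targets '[{"dp": [0, 0, 0], "yaw": 0}, {"dp": [0, 0, 0], "yaw": 0}, {"dp": [0, 0, 0], "yaw": 0}, {"dp": [0, 0, -30], "yaw": 0}, {"dp": [0, 0, -80], "yaw": 0}, {"dp": [0, 0, -130], "yaw": 0}, {"dp": [0, -50, -150], "yaw": 0}, {"dp": [0, -100, -150], "yaw": 0}, {"dp": [0, -150, -150], "yaw": 0}, {"dp": [0, -150, -150], "yaw": 0}, {"dp": [0, -150, -150], "yaw": 0}, {"dp": [0, -150, -150], "yaw": 0}]' --fingers -0.26

```text
clock: 43.3
eef_pos: [584.0, -177.1, 304.2]
tcp_rot: [3.141, -0.0, 2.96]
contact_force: [0.1, -0.3, -0.2]
opening: 0.373
grasp_force: 0.0
```

```bash
python3 - <<'E'
from h import *
import chk
from chk import u,v,O
# wrist view: orange seen within well mouth / funnel
C=cam('wrist'); f=r.grab_frame('wrist')[:,:,::-1]; m=cv2.inRange(cv2.cvtColor(f,cv2.COLOR_BGR2HSV),(3,110,25),(18,255,255))
for nm,z,a,b in(('mouth',122,40,13),('rim',172,51,51)):
    q=proj(C,[O+u*i*a+v*j*b+[0,0,z] for i,j in((-1,-1),(1,-1),(1,1),(-1,1))]).astype(np.int32); k=np.zeros_like(m);cv2.fillPoly(k,[q],255); ys,xs=np.where(m&k>0)
    print(nm,q.tolist(),len(xs), (xs.min(),xs.max(),ys.min(),ys.max()) if len(xs) else '')
    if nm=='mouth' and len(xs): 
        P=toz(C,np.c_[xs,ys],86)-O; print('feeder x',(P@u).min().round(),(P@u).max().round(),'y',(P@v).min().round(),(P@v).max().round())
cv2.imwrite('pics/z.png',f)
E
```

```text
side 3
scene 0
mouth [[414, 138], [404, 216], [429, 216], [441, 138]] 326 (np.int64(406), np.int64(418), np.int64(143), np.int64(203))
feeder x -32.0 36.0 y 1.0 8.0
rim [[394, 131], [382, 246], [495, 247], [521, 131]] 326 (np.int64(406), np.int64(418), np.int64(143), np.int64(203))
```

The top stick lies flat in the well: the orange spans feeder x −32 to 36 and nothing shows elsewhere in the funnel. Next I'll close the cover from behind with shut fingers.

```bash
python3 -c "
from h import *
to((754.5,-58.5,354),169.6)"
```

```text
dp [-146.4  147.4  -49.7] yaw 0.0 q6 -1.69 pos [ 584.  -177.2  304.3] y 169.6
```

>>> carry_out --targets '[{"dp": [-30, 0, -50], "yaw": 0}, {"dp": [-80, 20, -50], "yaw": 0}, {"dp": [-125, 60, -50], "yaw": 0}, {"dp": [-146, 110, -50], "yaw": 0}, {"dp": [-146, 147, -50], "yaw": 0}, {"dp": [-146, 147, -50], "yaw": 0}, {"dp": [-146, 147, 0], "yaw": 0}, {"dp": [-146, 147, 31], "yaw": 0}, {"dp": [-146, 147, 31], "yaw": 0}, {"dp": [-146, 147, 31], "yaw": 0}, {"dp": [-146, 147, 31], "yaw": 0}]' --fingers -1

```text
clock: 44.82
eef_pos: [754.9, -60.3, 275.7]
tcp_rot: [3.141, 0.003, 2.959]
contact_force: [1.0, -0.2, -0.4]
opening: 0.002
grasp_force: 0.0
```

>>> carry_out --targets '[{"dp": [25, 1, 0], "yaw": 0}, {"dp": [42, 1, 0], "yaw": 0}, {"dp": [60, 1, 0], "yaw": 0}, {"dp": [79, 1, 0], "yaw": 0}, {"dp": [95, 1, 0], "yaw": 0}, {"dp": [113, 1, 3], "yaw": 0}, {"dp": [131, 1, 10], "yaw": 0}, {"dp": [147, 1, 19], "yaw": 0}, {"dp": [162, 1, 32], "yaw": 0}, {"dp": [162, 1, 32], "yaw": 0}, {"dp": [162, 1, 32], "yaw": 0}]'

```text
clock: 46.2
eef_pos: [595.9, -29.8, 242.6]
tcp_rot: [3.141, 0.002, 2.959]
contact_force: [0.8, 0.3, -0.2]
opening: 0.001
grasp_force: 0.0
```

```bash
python3 - <<'E'
from h import *
from chk import u,v,O
e,R,s=st(); print('xc',(e-O)@u,(e-O)@v,'tip z',e[2]-8)
# yellow patch seen in side view -> cover angle: triangulate patch centroid
P=[]
for n in('side','scene'):
    f=r.grab_frame(n)[:,:,::-1]; m=cv2.inRange(cv2.cvtColor(f,cv2.COLOR_BGR2HSV),(20,140,80),(30,255,255)); m[:, :200]=0;m[:,330:]=0;m[:120]=0;m[290:]=0
    k,l,q,c=cv2.connectedComponentsWithStats(m); i=1+np.argmax(q[1:,4]); P.append(c[i]); print(n,q[i],c[i])
X=tri(cam('side'),P[0],cam('scene'),P[1])[:,0]; print(X,'feeder x',(X-O)@u,'angle',np.arctan2(X[2]-176,55-(X-O)@u))
E
```

```text
side 0
scene 0
xc -11.227958770022209 -0.47019539996087245 tip z 234.20437739664237
side [234 237  31  39 800] [248.2775  252.36875]Traceback (most recent call last):
  File "<stdin>", line 8, in <module>
    return _wrapfunc(a, 'argmax', axis=axis, out=out, **kwds)
    return bound(*args, **kwds)
ValueError: attempt to get argmax of an empty sequence
```

>>> carry_out --targets '[{"dp": [7, 0, 8], "yaw": 0}, {"dp": [14, 0, 16], "yaw": 0}, {"dp": [20, 0, 25], "yaw": 0}, {"dp": [25, 0, 34], "yaw": 0}, {"dp": [29, 0, 44], "yaw": 0}, {"dp": [30, 0, 50], "yaw": 0}, {"dp": [31, 0, 54], "yaw": 0}, {"dp": [31, 0, 54], "yaw": 0}, {"dp": [31, 0, 54], "yaw": 0}]'

```text
clock: 47.52
eef_pos: [564.4, -24.1, 187.3]
tcp_rot: [3.142, 0.0, 2.959]
contact_force: [-0.3, -0.6, -1.0]
opening: 0.001
grasp_force: 0.0
```

```bash
python3 - <<'E'
from h import *
from chk import u,v,O
e,R,s=st(); print('xc',(e-O)@u,'tip z',e[2]-8,s['contact_force'])
E
```

```text
side 0
scene 0
xc -43.19472503614089 tip z 179.27890454070015 [-0.68133424 -0.31015424 -0.38879194]
```

Almost shut. I'll press down slowly and watch the force.

>>> carry_out --targets '[{"dp": [6, 0, 0.5], "yaw": 0}, {"dp": [12, 0, 1], "yaw": 0}, {"dp": [12, 0, 1.5], "yaw": 0}, {"dp": [12, 0, 1.5], "yaw": 0}]'

```text
clock: 48.12
eef_pos: [552.8, -21.9, 186.9]
tcp_rot: [3.141, 0.002, 2.959]
contact_force: [-0.4, 0.6, 9.3]
opening: 0.001
grasp_force: 4.8
```

>>> carry_out --targets '[{"dp": [0, 0, 0.5], "yaw": 0}, {"dp": [0, 0, 1], "yaw": 0}, {"dp": [0, 0, 1], "yaw": 0}]'

```text
clock: 48.5
eef_pos: [552.9, -21.8, 186.7]
tcp_rot: [3.141, 0.002, 2.959]
contact_force: [-2.6, -0.1, 17.2]
opening: 0.003
grasp_force: 9.1
```

>>> carry_out --targets '[{"dp": [0, 0, -20], "yaw": 0}, {"dp": [0, 0, -70], "yaw": 0}, {"dp": [50, 0, -120], "yaw": 0}, {"dp": [110, 0, -150], "yaw": 0}, {"dp": [150, 0, -170], "yaw": 0}, {"dp": [150, 0, -170], "yaw": 0}, {"dp": [150, 0, -170], "yaw": 0}, {"dp": [150, 0, -170], "yaw": 0}]'

```text
clock: 49.5
eef_pos: [405.3, 5.2, 353.9]
tcp_rot: [-3.141, -0.002, 2.959]
contact_force: [0.7, -0.1, -0.8]
opening: 0.002
grasp_force: 0.0
```

```bash
python3 - <<'E'
from h import *
for n in('side','scene'):
    f=r.grab_frame(n)[:,:,::-1]; g=cv2.imread(f'pics/{n}0.png'); b=cv2.resize(f,(800,600),interpolation=cv2.INTER_CUBIC)
    for nm,im in(('now',b),('start',g)):
        h=cv2.cvtColor(im,cv2.COLOR_BGR2HSV); m=cv2.inRange(h,(20,190,120),(30,255,255)); m[:,:320]=0;m[:,470:]=0;m[:250]=0;m[400:]=0
        ys,xs=np.where(m); print(n,nm,'patch',len(xs),xs.mean().round(1) if len(xs) else '',ys.mean().round(1) if len(xs) else '', xs.min(),xs.max(),ys.min(),ys.max())
    d=cv2.absdiff(b,g).max(2); S=cam(n)
    for nm,p in(('jar',(734,243,45)),('bowl',(797,-15,30)),('bust',(747,-247,75)),('knife',(460,352,11)),('cover',(598,-30,179))):
        q=(proj(S,[p])[0]/.7).astype(int); w=d[q[1]-28:q[1]+28,q[0]-28:q[0]+28]; print(' ',nm,q,'changed px frac',(w>40).mean().round(3),'mean',w.mean().round(1))
E
```

```text
side now patch 395 404.6 314.0 391 418 307 321
side start patch 395 404.6 314.0 391 418 307 321
  jar [443 278] changed px frac 0.0 mean 2.6
  bowl [487 348] changed px frac 0.0 mean 2.2
  bust [489 413] changed px frac 0.0 mean 2.5
  knife [339 272] changed px frac 0.021 mean 7.4
  cover [404 312] changed px frac 0.039 mean 5.5Traceback (most recent call last):
  File "<stdin>", line 6, in <module>
    return umr_minimum(a, axis, None, out, keepdims, initial, where)
ValueError: zero-size array to reduction operation minimum which has no identity
```

The cover patch is at exactly the pixels it started from, so the cover is fully shut. The bust, jar and bowl haven't changed, the knife is on its mat, and the robot is clear.

```bash
python3 -c "
from rig import r
print(r.sign_off())"
```

```text
the job is handed in; nothing more can be done
None
```

The job is handed in: I prised the cover open with the knife and dropped all four amber sticks into the well. The cover is fully shut, the knife is back on its cork mat, and the bust, jar and bowl are undisturbed.

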